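# Make up two lab experiment kits

## Robot

A 7-joint arm with a two-finger parallel gripper is mounted at the origin on the work surface. World frame = base frame: x ahead of the robot, y to its left, z up, the work surface at z = 0. Lengths are in m, angles in rad, forces in N, time in s.
With the tool pointing down it reaches from about 0.425 to 0.925 m from the base axis. Payload 6.8 kg.
Tool frame: the origin (TCP) lies midway between the tips of the shut fingers; the grasp point (between the pads) lies 19 mm behind it; z points along the fingers, y is the direction in which the jaws open and shut (so a half turn about z gives the same grasp; the last joint's range is limited). The gripper opens to 85 mm and grips with 20 to 120 N. Pads are 22 mm wide; open, the fingers measure 114 mm over their backs; the gripper's body (76 mm by 85 mm) begins 54 mm behind the grasp point. The pads swing forward as they close: fully open they stand 13 mm farther back than shut.
Start: joints at [-1.446, 0.477, 0.022, 1.555, -0.011, 1.109, -0.083], TCP at [0.156, 0.657, 0.231] pointing down, gripper open.
Joint ranges: [-2.96, 2.96], [-0.34, 2.1], [-1.41, 1.46], [0.24, 2.44], [-1.37, 4.51], [0.17, 1.92], [-2.96, 2.96]. Speed limits (rad/s): [2.39, 2.39, 3.14, 3.14, 3.14, 3.14, 3.14].

## Interface

Orientations are given as a rotation vector (axis times angle).
In Python, from bench import r gives the robot as it stands. The module is installed in compiled form; this text tells all that it offers.
- The arm moves only by the tool play_rows, never from a script. Its argument "plan" is a list of rows, each a list of 7 numbers: the shift along the world's x, y, z in mm, then the turn, a rotation vector about the world's x, y, z in rad, then the finger opening in mm, from 0 to 85.4. A call has 1 to 12 rows; each row is the pose to reach, as a shift and turn from the pose commanded when the call began; what a row does not reach only later rows make up. A row lasts 1/10 s, in which the tool goes at most 50 mm and 8.59 degrees, less where a joint would pass 70% of its speed; a pose out of reach is approached as far as the arm can. A call with a gripper value outside its range is refused whole. The fingers move at their own pace and stop on an object; "grip_force" is the grip in N (left out, the last holds). Time passes only in rows, so rows that repeat a pose let the fingers close. It gives the time, the measured TCP pose, the force and the opening at its end, in the units of the state.
- r.get_obs(): the state, without advancing time (a new reading comes with each control period).
- r.grab_frame(name): name is "side" or "top"; returns a dict with "color" (400x640x3 uint8, blue, green, red), "z_map" (400x640 float32, m along the optical axis (not along the pixel's ray), 0 where there is no reading), "camera_matrix" (3x3 intrinsics, pixels), "R" (3x3) and "t" (3): a world point X has camera coordinates R X + t. Camera axes: x right, y down, z forward; pixel columns grow to the right and rows downward; lengths in m; the calibration is good to about 2 mm. A picture is of the moment at which its call begins.
- r.hand_in(): hands the job in, once; it reports no verdict.
The state is a dict: "clock": time; "joints": joint angles; "qvel": joint speeds; "tau": joint torques, N m; "tcp_pos": TCP position; "orientation": TCP orientation; "contact_force": force on the tool from outside, world axes, zero at the start; "moment": the same for the moment, N m; "grip_width": finger opening in m.
Only numpy, scipy, OpenCV 4.12 (cv2) and the standard library are available. Lean on these libraries where they do the work, as an engineer would, in place of code of your own. Each camera call takes 0.05 s, during which the arm holds its last target.

## Task

Make up two experiment kits from the stock in the middle of the bench: in the blue tray, stand the glass beaker on the black rubber pad and the yellow-lidded jar in the bare compartment; in the red tray, stand the amber bottle on the black rubber pad and the brass weight in the bare compartment. Each thing must stand upright, flat on the floor of its compartment and released, and the green-lidded jar and the steel weight stay standing where they are.

Things in the scene. Friction and masses are not known exactly. Their poses are not given: they have to be found in the camera images.
- blue_tray: Blue kit tray, 180 x 84 mm, fixed, any yaw; origin: centre of its underside on the bench, x along its length. Walls 14 mm high, 4 mm thick; a solid divider, 20 mm wide, equally high, leaves two compartments 76 x 76 mm. The one centred at x = -48 mm, y = 0 has a black rubber pad (top 7 mm above the bench); that at x = +48 mm, y = 0 is bare (floor 4 mm above the bench).
- red_tray: Red kit tray, 180 x 84 mm, fixed, any yaw; origin: centre of its underside on the bench, x along its length. Walls 14 mm high, 4 mm thick; a solid divider, 20 mm wide, equally high, leaves two compartments 76 x 76 mm. The one centred at x = -48 mm, y = 0 has a black rubber pad (top 7 mm above the bench); that at x = +48 mm, y = 0 is bare (floor 4 mm above the bench).
- beaker_center (a point): Clear, faintly blue glass beaker, open at the top, straight round wall of 44 mm outside diameter, 2 mm thick, 70 mm tall, about 0.06 kg. The point is on its axis, half-way up; z is its upright axis. Loose, stands on the bench (z = 0) at the start.
- bottle_center (a point): Dark amber-brown bottle with a paper label and a black cap, straight body of 44 mm diameter up to 54 mm, then a shoulder to a cap of 27 mm diameter, 82 mm tall in all, about 0.12 kg. The point is on its axis, half-way up; z is its upright axis. Loose, stands on the bench (z = 0) at the start.
- yellow_jar_center (a point): Round white plastic jar with a yellow lid, 44 mm diameter, 64 mm tall (lid: top 16 mm, 43 mm diameter), about 0.1 kg. The point is on its axis, half-way up; z is its upright axis. Loose, stands on the bench (z = 0) at the start.
- brass_weight_center (a point): Balance weight of yellow brass: a plain round body of 38 mm diameter and 46 mm height with a small knob (22 mm diameter) on top, 62 mm tall in all, about 0.45 kg. The point is on its axis, half-way up; z is its upright axis. Loose, stands on the bench (z = 0) at the start.
- green_jar_center (a point): Round white plastic jar with a green lid, 44 mm diameter, 64 mm tall (lid: top 16 mm, 43 mm diameter), about 0.1 kg. The point is on its axis, half-way up; z is its upright axis. Loose, stands on the bench (z = 0) at the start. Belongs to neither kit: stays where it is.
- steel_weight_center (a point): Balance weight of grey steel: a plain round body of 38 mm diameter and 46 mm height with a small knob (22 mm diameter) on top, 62 mm tall in all, about 0.45 kg. The point is on its axis, half-way up; z is its upright axis. Loose, stands on the bench (z = 0) at the start. Belongs to neither kit: stays where it is.

How it is judged:
By the outcome, as a careful person would: the job done as asked, in the order asked, and still so for the second after the job is handed in, with the robot touching nothing.
It also fails if it takes over 118 s, if anything falls off the work surface, if the arm or the gripper's body presses on something with over 40 N, if the wrist force passes 120 N, or if a joint passes its speed limit or range.

## Working session

There is one attempt and no reset: what is moved stays moved. The work goes in short steps, Python scripts to look and compute and a tool call to move; the robot and the scene stay as the last step left them, time stands still between calls to the robot, and variables do not carry over. Pictures are saved under pics/ and viewed, and the job is handed in when it is done.

Besides the shell and the picture viewer there is one more tool, called after "Request:" by a JSON object that holds its "name" and its "arguments", one argument or row to a line. play_rows: Moves the arm, as the interface text tells. Its arguments: {"type":"object","properties":{"plan":{"type":"array"},"grip_force":{"type":"number"}},"required":["plan"]}

```bash
mkdir -p pics; cat > h.py <<'E'
import numpy as np, cv2
from bench import r
def grab(n,tag):
    f=r.grab_frame(n); cv2.imwrite(f'pics/{tag}.png',f['color']); np.savez(f'pics/{tag}.npz',**f); return f
def world(f,u,v,z=None):
    K=np.array(f['camera_matrix']);R=np.array(f['R']);t=np.array(f['t'])
    ray=np.linalg.solve(K,[u,v,1.]); 
    if z is None:
        d=f['z_map'][int(round(v)),int(round(u))]; return R.T@(ray*d-t)
    c=-R.T@t; w=R.T@ray; return c+w*(z-c[2])/w[2]
E
python3 - <<'E'
from h import *
print(r.get_obs())
for n in('top','side'):
    f=grab(n,n+'0'); print(n,-np.array(f['R']).T@f['t'],f['R'],f['camera_matrix'])
E
```

```text
{'clock': 0.0, 'joints': array([-1.44607672,  0.47779977,  0.02234675,  1.55647242, -0.01150259,
        1.10932256, -0.08310457]), 'qvel': array([-0.00027427, -0.0002451 ,  0.00117292, -0.00076683,  0.0009922 ,
        0.00163726,  0.00023334]), 'tau': array([ 1.16585703e-03, -5.96456087e+01,  1.60751615e+00, -2.81200129e+01,
        1.24338051e-02,  9.18196019e-03,  1.05726917e-05]), 'tcp_pos': array([0.15561605, 0.65618875, 0.23031724]), 'orientation': array([-3.64862942e-01, -3.12025416e+00,  2.94082410e-03]), 'contact_force': array([ 0.43279905, -1.19756448,  0.12411329]), 'moment': array([ 0.01878177,  0.03113202, -0.02909496]), 'grip_width': 0.08515628319513964}
top [ 0.36738494 -0.01174103  0.96695312] [[ 3.21464250e-02 -9.99483166e-01 -8.84919024e-05]
 [-9.77563531e-01 -3.14229817e-02 -2.08283797e-01]
 [ 2.08173368e-01  6.78208590e-03 -9.78068429e-01]] [[363.016868     0.         319.26045673]
 [  0.         363.016868   196.38393279]
 [  0.           0.           1.        ]]
side [ 0.4176159  -1.04951444  0.89791024] [[ 0.99401521 -0.10908616  0.00582803]
 [-0.06256036 -0.61217529 -0.78824337]
 [ 0.08955422  0.7831613  -0.61533602]] [[515.12196298   0.         327.50012842]
 [  0.         515.12196298 200.0390199 ]
 [  0.           0.           1.        ]]
```

View pics/top0.png

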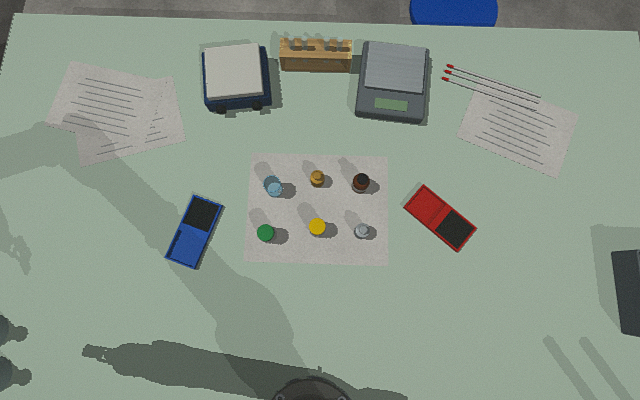

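View pics/side0.png

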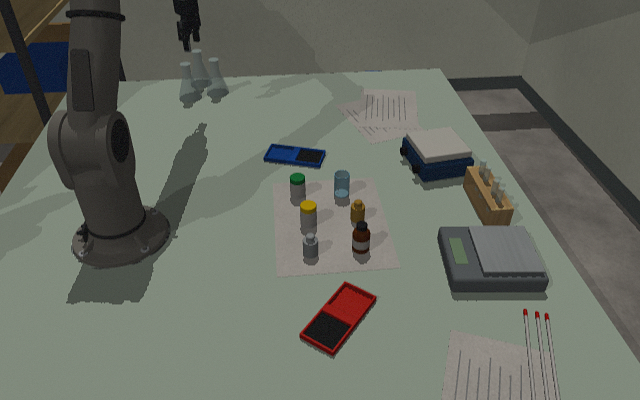

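```bash
python3 - <<'E'
from h import *
a=cv2.imread('pics/top0.png')
cv2.imwrite('pics/t_mid.png',cv2.resize(a[145:275,240:395],None,fx=5,fy=4.6,interpolation=cv2.INTER_CUBIC)[:600])
l=cv2.resize(a[185:280,155:235],None,fx=5,fy=5,interpolation=cv2.INTER_CUBIC)
q=cv2.resize(a[175:270,400:480],None,fx=5,fy=5,interpolation=cv2.INTER_CUBIC)
cv2.imwrite('pics/t_tr.png',np.hstack([l,q]))
b=cv2.imread('pics/side0.png')
cv2.imwrite('pics/s_mid.png',cv2.resize(b[160:270,270:400],None,fx=5,fy=5,interpolation=cv2.INTER_CUBIC))
E
```

```text
(no output)
```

View pics/t_mid.png

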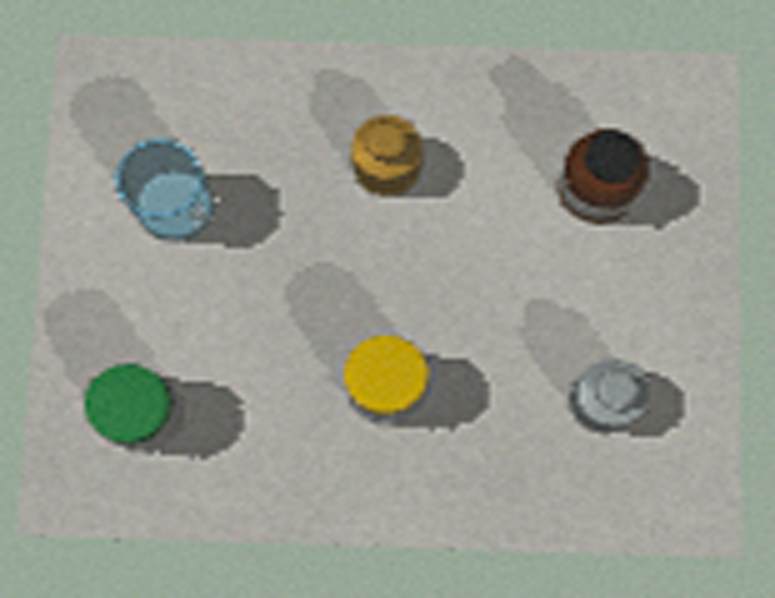

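View pics/t_tr.png

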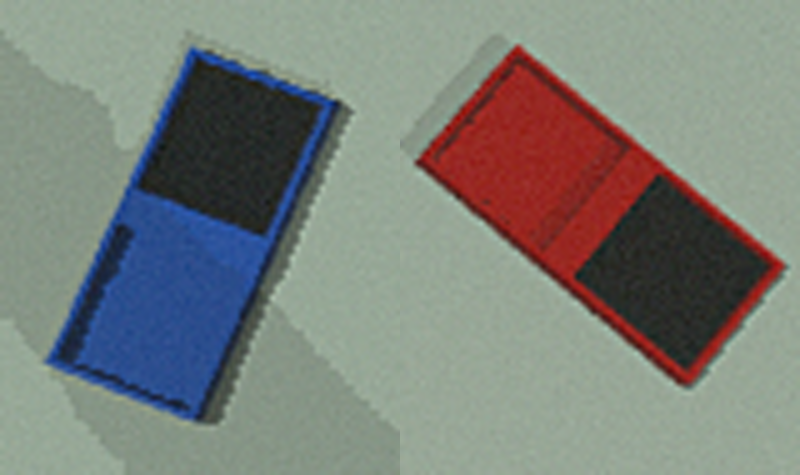

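View pics/s_mid.png

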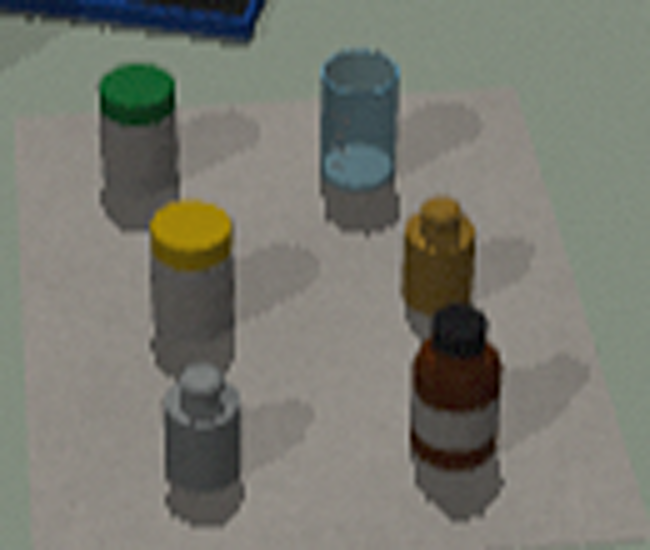

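```bash
cat > m.py <<'E'
from h import *
f=dict(np.load('pics/top0.npz')); s=dict(np.load('pics/side0.npz'))
def P(u,v,z): return world(f,240+u/5,145+v/4.6,z)*1000
for n,u,v,z in [('beaker',160,178,.07),('brass knob',390,143,.062),('bottle cap',613,156,.082),('green',127,403,.064),('yellow',386,374,.064),('steel knob',622,388,.062)]:
    print(n,P(u-2.5,v-2.3,z).round(1))
def S(u,v,z): return world(s,270+u/5-.5,160+v/5-.5,z)*1000
print('SIDE')
for n,u,v,z in [('beaker',360,74,.07),('brass knob',440,209,.062),('bottle cap',459,320,.082),('green',138,85,.064),('yellow',192,225,.064),('steel knob',202,378,.062)]:
    print(n,S(u,v,z).round(1))
def T(o,u,v,z):return world(f,o[0]+u/5-.5,o[1]+v/5-.5,z)[:2]*1000
B=[T((155,185),u,v,.014) for u,v in [(190,47),(337,102),(205,420),(47,362)]]
Q=[T((320,175),u,v,.014) for u,v in [(518,46),(785,266),(690,385),(417,161)]]
for n,c in(('blue',B),('red',Q)):
    c=np.array(c); print(n,c.round(1).tolist(),c.mean(0),[np.linalg.norm(c[i]-c[(i+1)%4]).round(1) for i in range(4)])
def cloud(g):
    v,u=np.mgrid[0:400,0:640]; d=g['z_map']; K=g['camera_matrix']
    p=np.stack([(u-K[0,2])/K[0,0]*d,(v-K[1,2])/K[1,1]*d,d],-1)
    return ((p-g['t'])@g['R']*1000)
# convention check
for g,nm in((f,'top'),(s,'side')):
    c=cloud(g); 
    b=c[(g['z_map']>0)]
    m=(b[:,2]>25)&(b[:,2]<100)&(b[:,0]>420)&(b[:,0]<720)&(abs(b[:,1])<230)
    b=b[m]
    lab=[]
    import scipy.cluster.hierarchy as H
    if len(b)>3:
        L=H.fcluster(H.linkage(b[:,:2],'single'),15,'distance')
        for k in set(L):
            q=b[L==k]
            if len(q)>10:
                print(nm,len(q),q.min(0).round(),q.max(0).round())
E
python3 m.py
```

```text
beaker [588.7 117.1  70. ]
brass knob [614.7   0.8  62. ]
bottle cap [ 605.5 -112.    82. ]
green [464.3 126.9  64. ]
yellow [484.2  -1.5  64. ]
steel knob [ 480.6 -119.7   62. ]
SIDE
beaker [589.7 116.3  70. ]
brass knob [617.2   1.   62. ]
bottle cap [ 608.1 -111.7   82. ]
green [466.2 126.7  64. ]
yellow [486.2  -1.7  64. ]
steel knob [ 481.7 -118.6   62. ]
blue [[566.1, 335.6], [538.6, 254.0], [370.2, 307.3], [397.0, 392.2]] [467.97216396 322.28468055] [np.float64(86.1), np.float64(176.6), np.float64(89.0), np.float64(178.3)]
red [[614.3, -284.6], [499.2, -422.0], [435.3, -369.1], [549.3, -229.1]] [ 524.51458967 -326.19413404] [np.float64(179.2), np.float64(83.0), np.float64(180.5), np.float64(85.5)]
top 254 [462. -23.  25.] [504.  18.  68.]
top 185 [ 461. -135.   25.] [498. -99.  64.]
top 276 [442. 105.  25.] [485. 147.  68.]
top 191 [566.  95.  25.] [611. 139.  73.]
top 181 [598. -16.  25.] [635.  21.  65.]
top 259 [ 585. -135.   26.] [627. -91.  85.]
side 382 [ 585. -139.   25.] [ 628. -100.   87.]
side 313 [568.  90.  25.] [612. 143.  74.]
side 197 [600. -21.  25.] [636.  14.  65.]
side 231 [ 464. -142.   25.] [ 499. -107.   65.]
side 273 [445.  98.  25.] [487. 148.  68.]
side 323 [464. -28.  25.] [507.  19.  68.]
```

```bash
cat > tr.py <<'E'
from h import *
for n in('top','side'):
    f=dict(np.load(f'pics/{n}0.npz')); hsv=cv2.cvtColor(f['color'],cv2.COLOR_BGR2HSV)
    for name,(x,y) in dict(blue=(468,322),red=(524.5,-326)).items():
        X=np.array([x,y,10])/1000; p=f['R']@X+f['t']; p=f['camera_matrix']@p; u,v=(p[:2]/p[2])
        h=hsv[...,0].astype(int); sat=hsv[...,1]>140
        m=((abs(h-112)<12) if name=='blue' else ((h<8)|(h>172)))&sat
        vv,uu=np.mgrid[0:400,0:640]; m&=(abs(uu-u)<60)&(abs(vv-v)<60)
        pts=np.array([world(f,a,b,.014)[:2]*1000 for b,a in np.argwhere(m)],np.float32)
        print(n,name,(u,v),m.sum(),cv2.minAreaRect(pts))
E
python3 tr.py
```

```text
top blue (np.float64(194.27160095280203), np.float64(230.6251002667564)) 1390 ((467.3580322265625, 322.768798828125), (85.59173583984375, 179.2240753173828), 71.22189331054688)
top red (np.float64(439.15864438412956), np.float64(217.2674295304372)) 1392 ((524.2799072265625, -325.4352722167969), (179.68218994140625, 86.1395034790039), 50.21812057495117)
side blue (np.float64(294.308540652519), np.float64(154.74930380944366)) 745 ((467.58013916015625, 314.589111328125), (98.18572235107422, 182.44757080078125), 71.57149505615234)
side red (np.float64(337.66167927184694), np.float64(314.8897958192574)) 1894 ((526.469970703125, -331.35723876953125), (186.49102783203125, 88.48834228515625), 50.242958068847656)
```

Request:
{"name": "play_rows", "arguments": {
  "plan": [
    [31,-39,0,0,0,0,85],
    [62,-77,0,0,0,0,85],
    [93,-116,0,0,0,0,85],
    [124,-154,0,0,0,0,85],
    [155,-193,0,0,0,0,85],
    [186,-231,0,0,0,0,85],
    [217,-270,0,0,0,0,85],
    [248,-308,0,0,0,0,85],
    [279,-347,0,0,0,0,85],
    [310,-386,0,0,0,0,85],
    [341,-424,0,0,0,0,85],
    [372,-463,0,0,0,0,85]
  ],
  "grip_force": 25
}}

```text
clock: 1.3
tcp_pos: [0.5284, 0.1922, 0.2312]
orientation: [-0.364, -3.12, -0.0]
contact_force: [0.3, 0.8, 0.5]
grip_width: 0.0847
```

Request:
{"name": "play_rows", "arguments": {
  "plan": [
    [31,-38,0,0,0,0,85],
    [62,-77,0,0,0,0,85],
    [62,-77,0,0,0,0,85],
    [62,-77,0,0,0,0,85],
    [62,-77,0,0,0,0,85]
  ]
}}

```text
clock: 1.8
tcp_pos: [0.5888, 0.1183, 0.2308]
orientation: [-0.362, -3.119, -0.001]
contact_force: [0.1, 0.9, -1.0]
grip_width: 0.0846
```

Request:
{"name": "play_rows", "arguments": {
  "plan": [
    [0,-1,-45,0,0,0,85],
    [1,-1,-90,0,0,0,85],
    [1,-1,-135,0,0,0,85],
    [1,-1,-175,0,0,0,85],
    [1,-1,-200,0,0,0,85],
    [1,-1,-211,0,0,0,85],
    [1,-1,-211,0,0,0,85],
    [1,-1,-211,0,0,0,85]
  ]
}}

```text
clock: 2.6
tcp_pos: [0.5914, 0.1168, 0.0215]
orientation: [0.363, 3.119, 0.002]
contact_force: [0.4, 1.3, 0.4]
grip_width: 0.0851
```

Request:
{"name": "play_rows", "arguments": {
  "plan": [
    [0,0,0,0,0,0,36],
    [0,0,0,0,0,0,36],
    [0,0,0,0,0,0,36],
    [0,0,0,0,0,0,36],
    [0,0,0,0,0,0,36],
    [0,0,0,0,0,0,36],
    [0,0,0,0,0,0,36],
    [0,0,0,0,0,0,36]
  ]
}}

```text
clock: 3.4
tcp_pos: [0.5915, 0.1161, 0.0215]
orientation: [0.365, 3.119, 0.001]
contact_force: [-1.4, 0.1, 6.0]
grip_width: 0.044
```

```bash
python3 - <<'E'
from h import *
f=grab('side','s1'); o=r.get_obs(); print(o['tcp_pos'],o['grip_width'],o['contact_force'])
a=f['color'][100:270,230:430]; cv2.imwrite('pics/s1c.png',cv2.resize(a,None,fx=3.5,fy=3.5,interpolation=cv2.INTER_CUBIC))
E
```

```text
[0.59142282 0.11608738 0.02150935] 0.04422302586226021 [-1.23492343  1.11967501  6.22659758]
```

View pics/s1c.png

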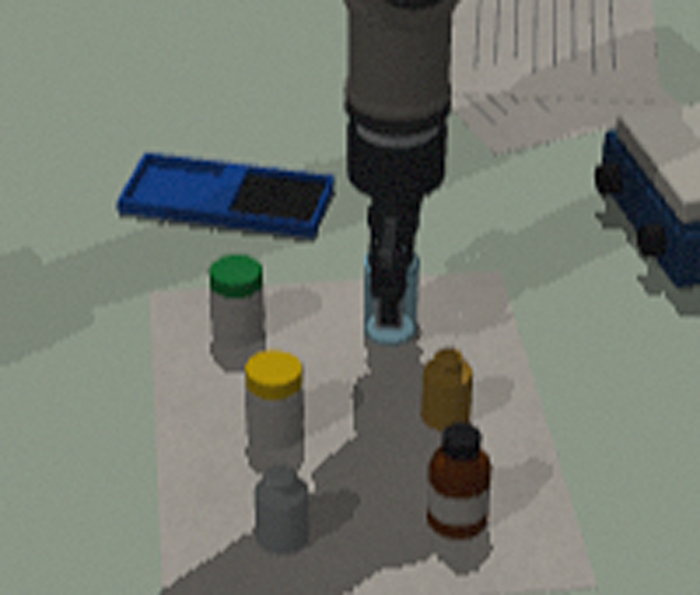

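Request:
{"name": "play_rows", "arguments": {
  "plan": [
    [0,0,10,0,0,0,36],
    [0,0,30,0,0,0,36],
    [0,0,55,0,0,0,36],
    [0,0,80,0,0,0,36],
    [-12,30,80,0,0,0,36],
    [-25,62,80,0,0,0,36],
    [-40,97,80,0,0,0,36],
    [-55,133,80,0,0,0,36],
    [-68,165,80,0,0,0,36],
    [-77,188,80,0,0,0,36],
    [-77,191,80,0,0,0,36],
    [-77,191,80,0,0,0,36]
  ]
}}

```text
clock: 4.65
tcp_pos: [0.5136, 0.3072, 0.1008]
orientation: [0.363, 3.12, 0.0]
contact_force: [-0.2, -0.5, -0.1]
grip_width: 0.0441
```

```bash
cat > look.py <<'E'
import sys
from h import *
tag,u,v=sys.argv[1],int(sys.argv[2]),int(sys.argv[3])
f=grab('side',tag); o=r.get_obs(); print(o['clock'],o['tcp_pos'].round(4),o['grip_width'].round(4),o['contact_force'].round(1))
a=f['color'][max(0,v-60):v+60,max(0,u-75):u+75]; cv2.imwrite(f'pics/{tag}c.png',cv2.resize(a,None,fx=4.5,fy=4.5,interpolation=cv2.INTER_CUBIC))
E
python3 look.py s2 310 140
```

```text
Traceback (most recent call last):
  File "look.py", line 4, in <module>
    f=grab('side',tag); o=r.get_obs(); print(o['clock'],o['tcp_pos'].round(4),o['grip_width'].round(4),o['contact_force'].round(1))
                                                                              ^^^^^^^^^^^^^^^^^^^^^
AttributeError: 'float' object has no attribute 'round'
```

```bash
sed -i "s/o\['grip_width'\].round(4)/o['grip_width']/" look.py
python3 look.py s2 310 140
```

```text
4.75 [0.5145 0.3051 0.1006] 0.04398032259998494 [ 0.6 -0.7 -0.7]
```

View pics/s2c.png

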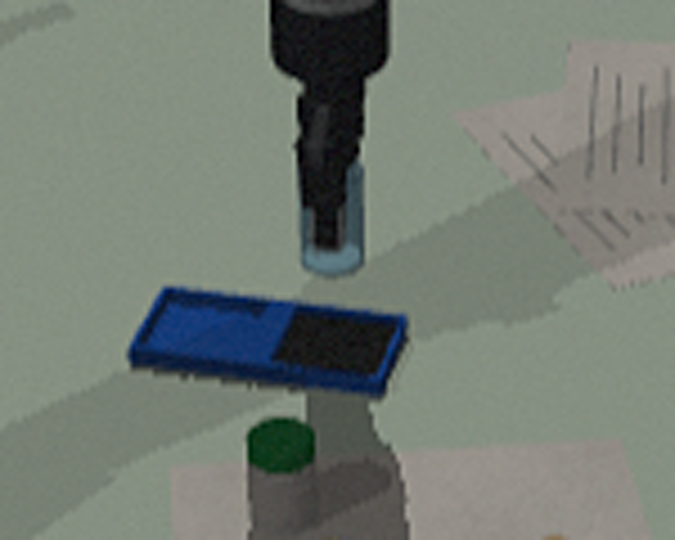

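Request:
{"name": "play_rows", "arguments": {
  "plan": [
    [0,1,-25,0,0,0,36],
    [0,1,-48,0,0,0,36],
    [0,1,-62,0,0,0,36],
    [0,1,-68,0,0,0,36],
    [0,1,-71,0,0,0,36],
    [0,1,-72,0,0,0,36],
    [0,1,-72,0,0,0,36],
    [0,1,-72,0,0,0,36]
  ]
}}

```text
clock: 5.55
tcp_pos: [0.5142, 0.3081, 0.029]
orientation: [0.365, 3.119, 0.001]
contact_force: [0.4, -0.5, -0.4]
grip_width: 0.0439
```

```bash
python3 look.py s3 310 140
```

```text
5.6 [0.5141 0.3081 0.029 ] 0.04398804584477044 [-0.1  0.5 -0.6]
```

View pics/s3c.png

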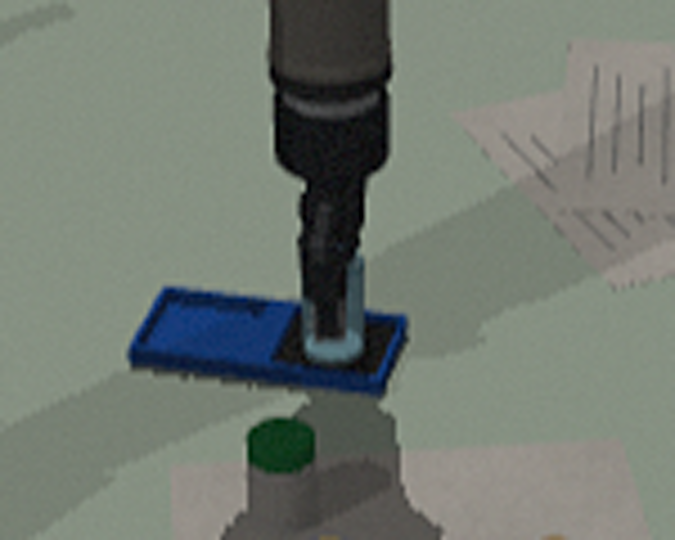

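Request:
{"name": "play_rows", "arguments": {
  "plan": [
    [0,0,-1,0,0,0,36],
    [0,0,-1,0,0,0,36]
  ]
}}

```text
clock: 5.8
tcp_pos: [0.5141, 0.3082, 0.0285]
orientation: [0.365, 3.12, 0.002]
contact_force: [-1.7, -2.3, 7.2]
grip_width: 0.0439
```

Request:
{"name": "play_rows", "arguments": {
  "plan": [
    [0,0,0,0,0,0,48],
    [0,0,0,0,0,0,52],
    [0,0,0,0,0,0,56],
    [0,0,0,0,0,0,60],
    [0,0,0,0,0,0,60],
    [0,0,0,0,0,0,60],
    [0,0,10,0,0,0,60],
    [0,0,35,0,0,0,60],
    [0,0,75,0,0,0,60],
    [0,0,120,0,0,0,85],
    [0,0,120,0,0,0,85]
  ]
}}

```text
clock: 6.9
tcp_pos: [0.5175, 0.3098, 0.1543]
orientation: [0.365, 3.112, 0.013]
contact_force: [0.5, 0.3, 0.4]
grip_width: 0.0844
```

```bash
python3 look.py s4 310 140
```

```text
6.95 [0.5159 0.3091 0.1514] 0.08532049844022672 [-0.2  0.4 -0.5]
```

View pics/s4c.png

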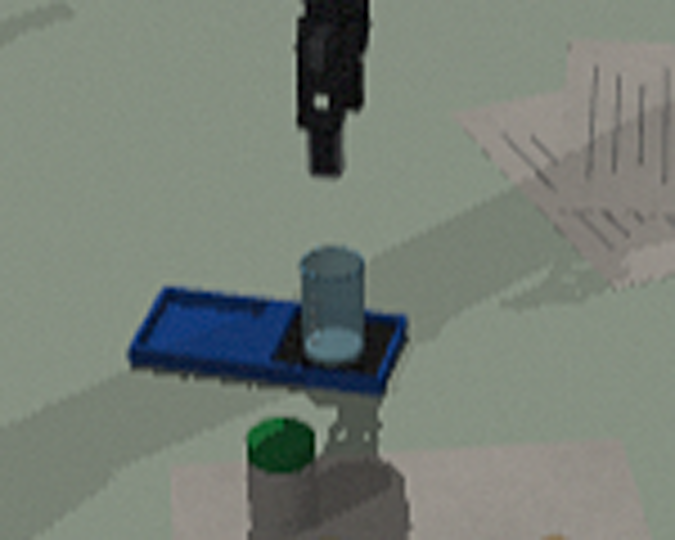

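Request:
{"name": "play_rows", "arguments": {
  "plan": [
    [-3,-30,0,0,0,0,85],
    [-7,-70,0,0,0,0,85],
    [-11,-115,0,0,0,0,85],
    [-16,-163,0,0,0,0,85],
    [-21,-212,0,0,0,0,85],
    [-25,-258,0,0,0,0,85],
    [-28,-292,0,0,0,0,85],
    [-29,-309,0,0,0,0,85],
    [-29,-309,0,0,0,0,85],
    [-29,-309,-10,0,0,0,85],
    [-29,-309,-20,0,0,0,85],
    [-29,-309,-20,0,0,0,85]
  ]
}}

```text
clock: 8.15
tcp_pos: [0.4834, 0.0002, 0.1253]
orientation: [-0.36, -3.117, 0.001]
contact_force: [-0.1, 0.6, -0.1]
grip_width: 0.085
```

Request:
{"name": "play_rows", "arguments": {
  "plan": [
    [1,-1,-35,0,0,0,85],
    [1,-1,-70,0,0,0,85],
    [1,-1,-97,0,0,0,85],
    [1,-1,-108,0,0,0,85],
    [1,-1,-113,0,0,0,85],
    [1,-1,-113,0,0,0,85],
    [1,-1,-113,0,0,0,85]
  ]
}}

```text
clock: 8.85
tcp_pos: [0.4866, -0.002, 0.0153]
orientation: [0.364, 3.119, 0.001]
contact_force: [0.2, 0.0, -0.1]
grip_width: 0.0847
```

Request:
{"name": "play_rows", "arguments": {
  "plan": [
    [0,0,0,0,0,0,36],
    [0,0,0,0,0,0,36],
    [0,0,0,0,0,0,36],
    [0,0,0,0,0,0,36],
    [0,0,0,0,0,0,36],
    [0,0,0,0,0,0,36],
    [0,0,0,0,0,0,36],
    [0,0,0,0,0,0,36]
  ],
  "grip_force": 30
}}

```text
clock: 9.65
tcp_pos: [0.4862, -0.0021, 0.015]
orientation: [0.365, 3.119, 0.001]
contact_force: [-1.1, 0.7, 5.0]
grip_width: 0.0438
```

Request:
{"name": "play_rows", "arguments": {
  "plan": [
    [0,0,10,0,0,0,36],
    [0,0,30,0,0,0,36],
    [0,0,60,0,0,0,36],
    [0,0,90,0,0,0,36],
    [0,0,105,0,0,0,36],
    [-5,27,105,0,0,0,36],
    [-12,64,105,0,0,0,36],
    [-20,108,105,0,0,0,36],
    [-29,155,105,0,0,0,36],
    [-38,202,105,0,0,0,36],
    [-47,249,105,0,0,0,36],
    [-55,290,105,0,0,0,36]
  ]
}}

```text
clock: 10.85
tcp_pos: [0.4297, 0.2902, 0.12]
orientation: [0.363, 3.12, 0.001]
contact_force: [0.7, 0.2, -1.5]
grip_width: 0.0433
```

Request:
{"name": "play_rows", "arguments": {
  "plan": [
    [-6,32,0,0,0,0,36],
    [-9,49,0,0,0,0,36],
    [-9,49,0,0,0,0,36],
    [-9,49,-30,0,0,0,36],
    [-9,49,-60,0,0,0,36],
    [-9,49,-60,0,0,0,36],
    [-9,49,-60,0,0,0,36]
  ]
}}

```text
clock: 11.55
tcp_pos: [0.4223, 0.3348, 0.0596]
orientation: [-0.369, -3.12, 0.003]
contact_force: [0.5, 0.4, -0.9]
grip_width: 0.0432
```

```bash
python3 look.py s5 310 140
```

```text
11.6 [0.4228 0.3357 0.0604] 0.04325002163699813 [ 0.6  0.1 -0.7]
```

View pics/s5c.png

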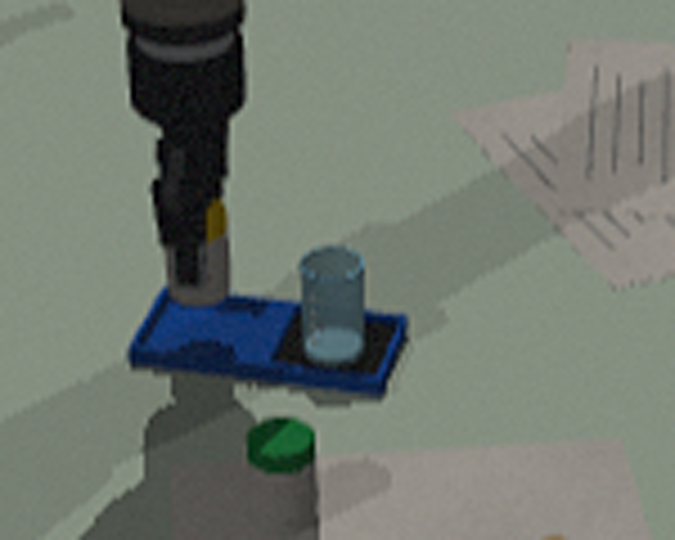

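Request:
{"name": "play_rows", "arguments": {
  "plan": [
    [0,1,-20,0,0,0,36],
    [0,1,-33,0,0,0,36],
    [0,1,-38,0,0,0,36],
    [0,1,-40,0,0,0,36],
    [0,1,-41,0,0,0,36],
    [0,1,-41,0,0,0,36]
  ]
}}

```text
clock: 12.2
tcp_pos: [0.4219, 0.3377, 0.0191]
orientation: [0.365, 3.12, 0.0]
contact_force: [-1.2, -1.1, 2.8]
grip_width: 0.0433
```

Request:
{"name": "play_rows", "arguments": {
  "plan": [
    [0,0,0,0,0,0,48],
    [0,0,0,0,0,0,52],
    [0,0,0,0,0,0,56],
    [0,0,0,0,0,0,60],
    [0,0,0,0,0,0,60],
    [0,0,0,0,0,0,60],
    [0,0,10,0,0,0,60],
    [0,0,35,0,0,0,60],
    [0,0,75,0,0,0,60],
    [0,0,120,0,0,0,85],
    [0,0,130,0,0,0,85],
    [0,0,130,0,0,0,85]
  ]
}}

```text
clock: 13.4
tcp_pos: [0.4228, 0.3388, 0.1508]
orientation: [0.365, 3.118, 0.007]
contact_force: [-0.5, 0.2, 0.3]
grip_width: 0.0851
```

```bash
python3 look.py s6 310 150
```

```text
13.45 [0.4218 0.338  0.1489] 0.0853460189194887 [-0.5 -0.7 -1.1]
```

View pics/s6c.png

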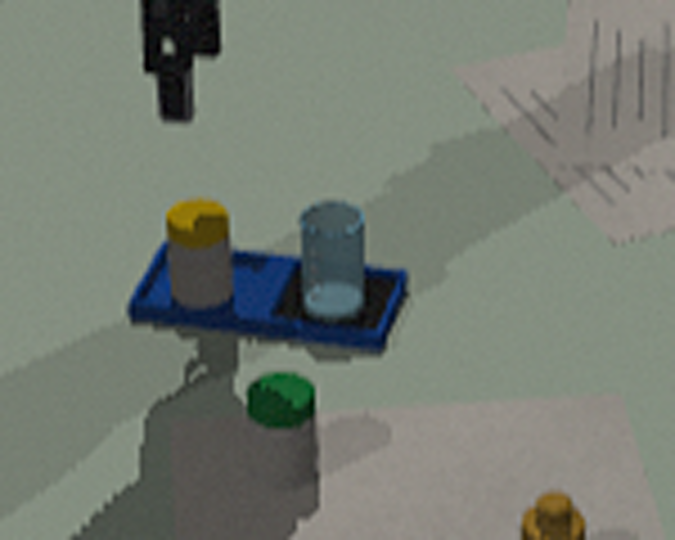

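Request:
{"name": "play_rows", "arguments": {
  "plan": [
    [10,-25,0,0,0,0,85],
    [25,-61,0,0,0,0,85],
    [42,-102,0,0,0,0,85],
    [60,-146,0,0,0,0,85],
    [78,-190,0,0,0,0,85],
    [96,-234,0,0,0,0,85],
    [114,-278,0,0,0,0,85],
    [132,-322,0,0,0,0,85],
    [150,-366,0,0,0,0,85],
    [168,-409,0,0,0,0,85],
    [180,-438,0,0,0,0,85],
    [185,-450,0,0,0,0,85]
  ]
}}

```text
clock: 14.65
tcp_pos: [0.6059, -0.1165, 0.1463]
orientation: [-0.372, -3.117, 0.004]
contact_force: [-0.4, 0.3, -0.7]
grip_width: 0.0853
```

Request:
{"name": "play_rows", "arguments": {
  "plan": [
    [0,0,0,0,0,0,85],
    [0,0,-10,0,0,0,85],
    [0,0,-10,0,0,0,85]
  ]
}}

```text
clock: 14.95
tcp_pos: [0.6051, -0.1093, 0.1361]
orientation: [-0.36, -3.117, -0.002]
contact_force: [0.9, -0.1, -0.7]
grip_width: 0.0851
```

Request:
{"name": "play_rows", "arguments": {
  "plan": [
    [0,0,-30,0,0,0,85],
    [0,0,-65,0,0,0,85],
    [0,0,-95,0,0,0,85],
    [0,0,-110,0,0,0,85],
    [0,0,-117,0,0,0,85],
    [0,0,-117,0,0,0,85],
    [0,0,-117,0,0,0,85]
  ]
}}

```text
clock: 15.65
tcp_pos: [0.6076, -0.1121, 0.0225]
orientation: [0.364, 3.119, 0.0]
contact_force: [0.0, -0.3, 0.4]
grip_width: 0.085
```

Request:
{"name": "play_rows", "arguments": {
  "plan": [
    [0,0,0,0,0,0,36],
    [0,0,0,0,0,0,36],
    [0,0,0,0,0,0,36],
    [0,0,0,0,0,0,36],
    [0,0,0,0,0,0,36],
    [0,0,0,0,0,0,36],
    [0,0,0,0,0,0,36],
    [0,0,0,0,0,0,36]
  ],
  "grip_force": 35
}}

```text
clock: 16.45
tcp_pos: [0.6072, -0.1122, 0.0222]
orientation: [0.365, 3.119, 0.001]
contact_force: [-1.9, 1.9, 5.3]
grip_width: 0.0432
```

Request:
{"name": "play_rows", "arguments": {
  "plan": [
    [0,0,10,0,0,0,36],
    [0,0,30,0,0,0,36],
    [0,0,55,0,0,0,36],
    [-4,-10,75,0,0,0,36],
    [-18,-39,80,0,0,0,36],
    [-34,-75,80,0,0,0,36],
    [-52,-115,80,0,0,0,36],
    [-71,-157,80,0,0,0,36],
    [-88,-195,80,0,0,0,36],
    [-102,-226,80,0,0,0,36],
    [-110,-244,80,0,0,0,36],
    [-113,-250,80,0,0,0,36]
  ]
}}

```text
clock: 17.65
tcp_pos: [0.4917, -0.3652, 0.1019]
orientation: [-0.372, -3.119, 0.002]
contact_force: [0.2, 0.5, -0.3]
grip_width: 0.0428
```

Request:
{"name": "play_rows", "arguments": {
  "plan": [
    [0,0,0,0,0,0,36],
    [0,0,-20,0,0,0,36],
    [0,0,-20,0,0,0,36],
    [0,0,-20,0,0,0,36]
  ]
}}

```text
clock: 18.05
tcp_pos: [0.4944, -0.3604, 0.0811]
orientation: [-0.361, -3.12, -0.002]
contact_force: [-1.0, -0.0, -1.1]
grip_width: 0.0426
```

```bash
python3 look.py s7 340 300
```

```text
18.1 [ 0.4946 -0.361   0.0817] 0.04298823817220702 [ 0.8  0.3 -0.6]
```

View pics/s7c.png

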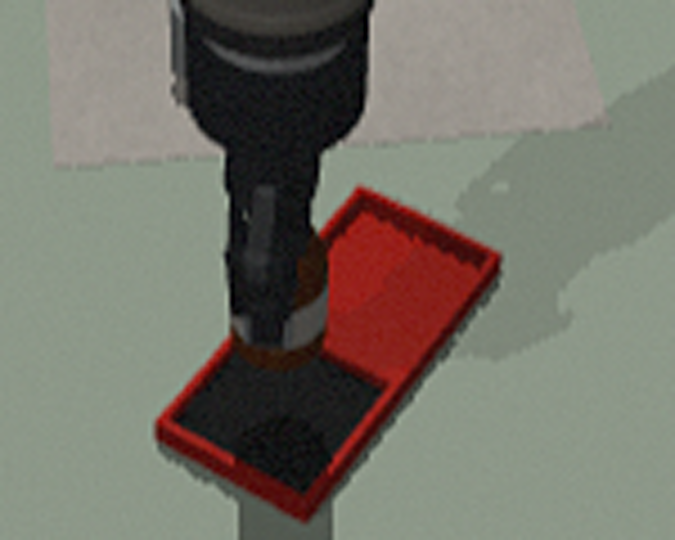

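Request:
{"name": "play_rows", "arguments": {
  "plan": [
    [0,0,-20,0,0,0,36],
    [0,0,-38,0,0,0,36],
    [0,0,-48,0,0,0,36],
    [0,0,-51,0,0,0,36],
    [0,0,-52,0,0,0,36],
    [0,0,-52,0,0,0,36],
    [0,0,-52,0,0,0,36]
  ]
}}

```text
clock: 18.8
tcp_pos: [0.4942, -0.3626, 0.0301]
orientation: [0.365, 3.119, -0.001]
contact_force: [0.1, -0.0, -1.2]
grip_width: 0.0428
```

Request:
{"name": "play_rows", "arguments": {
  "plan": [
    [0,0,-1,0,0,0,36],
    [0,0,-1,0,0,0,36],
    [0,0,-1,0,0,0,36]
  ]
}}

```text
clock: 19.1
tcp_pos: [0.4942, -0.3626, 0.0292]
orientation: [0.365, 3.119, -0.001]
contact_force: [-1.3, 0.3, 6.4]
grip_width: 0.0431
```

Touching; release and rise.

Request:
{"name": "play_rows", "arguments": {
  "plan": [
    [0,0,0,0,0,0,48],
    [0,0,0,0,0,0,52],
    [0,0,0,0,0,0,56],
    [0,0,0,0,0,0,60],
    [0,0,0,0,0,0,60],
    [0,0,0,0,0,0,60],
    [0,0,10,0,0,0,60],
    [0,0,35,0,0,0,60],
    [0,0,75,0,0,0,60],
    [0,0,115,0,0,0,85],
    [0,0,120,0,0,0,85],
    [0,0,120,0,0,0,85]
  ]
}}

```text
clock: 20.3
tcp_pos: [0.4946, -0.3628, 0.1504]
orientation: [0.365, 3.117, -0.002]
contact_force: [0.2, 1.1, -0.3]
grip_width: 0.0849
```

```bash
python3 look.py s8 340 300
```

```text
20.35 [ 0.4937 -0.362   0.1487] 0.08476257078409577 [-0.4  0.6 -0.6]
```

View pics/s8c.png

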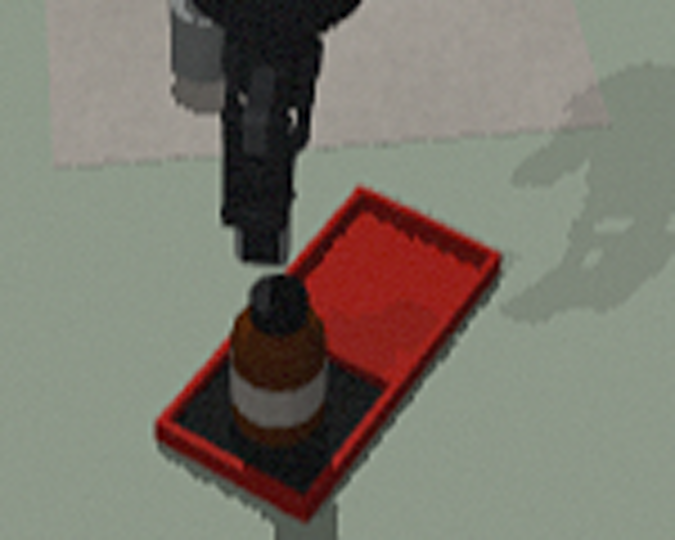

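Request:
{"name": "play_rows", "arguments": {
  "plan": [
    [8,24,0,0,0,0,85],
    [20,60,0,0,0,0,85],
    [34,102,0,0,0,0,85],
    [49,146,0,0,0,0,85],
    [64,191,0,0,0,0,85],
    [79,236,0,0,0,0,85],
    [94,280,0,0,0,0,85],
    [108,321,0,0,0,0,85],
    [117,349,0,0,0,0,85],
    [122,363,0,0,0,0,85],
    [122,363,0,0,0,0,85],
    [122,363,-10,0,0,0,85]
  ]
}}

```text
clock: 21.55
tcp_pos: [0.6159, -0.0014, 0.1385]
orientation: [0.368, 3.119, -0.002]
contact_force: [-0.1, -0.1, 0.6]
grip_width: 0.0855
```

Request:
{"name": "play_rows", "arguments": {
  "plan": [
    [0,0,0,0,0,0,85],
    [0,0,0,0,0,0,85],
    [0,0,0,0,0,0,85]
  ]
}}

```text
clock: 21.85
tcp_pos: [0.6155, -0.0007, 0.1384]
orientation: [-0.368, -3.12, 0.001]
contact_force: [-0.0, -0.2, 0.7]
grip_width: 0.0847
```

Request:
{"name": "play_rows", "arguments": {
  "plan": [
    [0,1,-30,0,0,0,85],
    [0,1,-65,0,0,0,85],
    [0,1,-100,0,0,0,85],
    [0,1,-118,0,0,0,85],
    [0,1,-124,0,0,0,85],
    [0,1,-126,0,0,0,85],
    [0,1,-126,0,0,0,85]
  ]
}}

```text
clock: 22.55
tcp_pos: [0.6165, 0.0015, 0.0133]
orientation: [0.365, 3.119, 0.0]
contact_force: [0.2, 0.2, -0.6]
grip_width: 0.0849
```

Request:
{"name": "play_rows", "arguments": {
  "plan": [
    [0,0,0,0,0,0,30],
    [0,0,0,0,0,0,30],
    [0,0,0,0,0,0,30],
    [0,0,0,0,0,0,30],
    [0,0,0,0,0,0,30],
    [0,0,0,0,0,0,30],
    [0,0,0,0,0,0,30],
    [0,0,0,0,0,0,30],
    [0,0,0,0,0,0,30]
  ],
  "grip_force": 60
}}

```text
clock: 23.45
tcp_pos: [0.6164, 0.0023, 0.0134]
orientation: [0.365, 3.119, 0.002]
contact_force: [-1.7, 1.5, 6.6]
grip_width: 0.0367
```

Request:
{"name": "play_rows", "arguments": {
  "plan": [
    [0,0,8,0,0,0,30],
    [0,0,25,0,0,0,30],
    [0,0,50,0,0,0,30],
    [-2,-10,72,0,0,0,30],
    [-8,-38,80,0,0,0,30],
    [-16,-76,80,0,0,0,30],
    [-25,-119,80,0,0,0,30],
    [-34,-163,80,0,0,0,30],
    [-43,-206,80,0,0,0,30],
    [-52,-246,80,0,0,0,30],
    [-58,-276,80,0,0,0,30],
    [-61,-291,80,0,0,0,30]
  ]
}}

```text
clock: 24.65
tcp_pos: [0.5528, -0.2936, 0.0935]
orientation: [0.373, 3.119, -0.003]
contact_force: [0.2, -0.2, -4.3]
grip_width: 0.0363
```

Request:
{"name": "play_rows", "arguments": {
  "plan": [
    [0,0,0,0,0,0,30],
    [0,0,-20,0,0,0,30],
    [0,0,-35,0,0,0,30],
    [0,0,-35,0,0,0,30],
    [0,0,-35,0,0,0,30]
  ]
}}

```text
clock: 25.15
tcp_pos: [0.5549, -0.2878, 0.057]
orientation: [-0.362, -3.119, -0.001]
contact_force: [-0.6, -0.9, -3.3]
grip_width: 0.0362
```

```bash
python3 look.py s9 340 300
```

```text
25.2 [ 0.5552 -0.2885  0.0576] 0.03655407238927069 [ 0.6 -1.5 -3.7]
```

View pics/s9c.png

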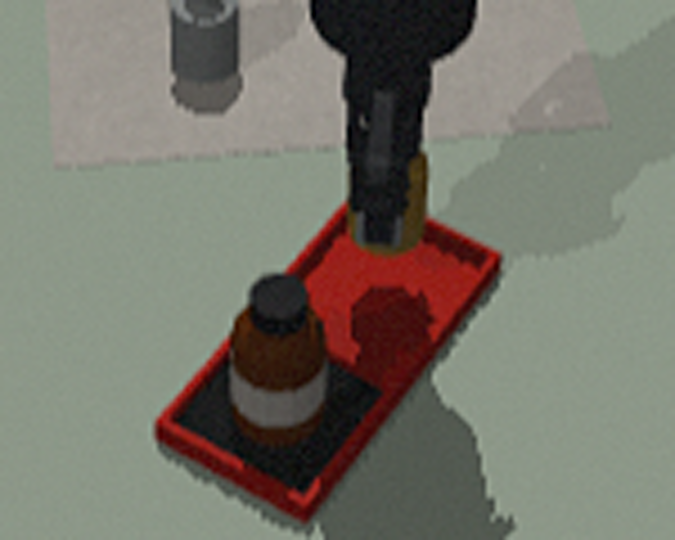

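Request:
{"name": "play_rows", "arguments": {
  "plan": [
    [0,0,-18,0,0,0,30],
    [0,0,-32,0,0,0,30],
    [0,0,-38,0,0,0,30],
    [0,0,-39,0,0,0,30],
    [0,0,-40,0,0,0,30],
    [0,0,-40,0,0,0,30],
    [0,0,-40,0,0,0,30]
  ]
}}

```text
clock: 25.9
tcp_pos: [0.555, -0.2894, 0.0178]
orientation: [0.365, 3.12, -0.0]
contact_force: [-0.0, 0.4, -3.5]
grip_width: 0.0367
```

Request:
{"name": "play_rows", "arguments": {
  "plan": [
    [0,0,-1,0,0,0,30],
    [0,0,-1,0,0,0,30],
    [0,0,-1,0,0,0,30]
  ]
}}

```text
clock: 26.2
tcp_pos: [0.5551, -0.2894, 0.0174]
orientation: [0.365, 3.119, 0.0]
contact_force: [-2.8, 1.5, 6.0]
grip_width: 0.0366
```

Request:
{"name": "play_rows", "arguments": {
  "plan": [
    [0,0,0,0,0,0,42],
    [0,0,0,0,0,0,47],
    [0,0,0,0,0,0,52],
    [0,0,0,0,0,0,56],
    [0,0,0,0,0,0,56],
    [0,0,0,0,0,0,56],
    [0,0,10,0,0,0,56],
    [0,0,35,0,0,0,56],
    [0,0,75,0,0,0,56],
    [0,0,120,0,0,0,56],
    [0,0,165,0,0,0,56],
    [0,0,200,0,0,0,56]
  ]
}}

```text
clock: 27.4
tcp_pos: [0.5551, -0.2898, 0.2201]
orientation: [0.365, 3.117, -0.001]
contact_force: [0.8, 0.4, -0.6]
grip_width: 0.0562
```

Request:
{"name": "play_rows", "arguments": {
  "plan": [
    [10,30,10,0,0,0,85],
    [20,70,20,0,0,0,85],
    [30,110,20,0,0,0,85],
    [40,150,20,0,0,0,85],
    [40,150,20,0,0,0,85],
    [40,150,20,0,0,0,85],
    [40,150,20,0,0,0,85]
  ]
}}

```text
clock: 28.1
tcp_pos: [0.5943, -0.1407, 0.2368]
orientation: [0.368, 3.12, -0.001]
contact_force: [-0.5, -0.9, 0.2]
grip_width: 0.0852
```

```bash
python3 - <<'E'
from h import *
f=grab('side','s10'); g=grab('top','t10')
a=f['color']; 
cv2.imwrite('pics/fin.png',cv2.resize(a[120:370,220:440],None,fx=2.4,fy=2.4,interpolation=cv2.INTER_CUBIC))
b=g['color']; cv2.imwrite('pics/fint.png',cv2.resize(b[150:280,150:490],None,fx=2.3,fy=2.3,interpolation=cv2.INTER_CUBIC))
E
```

```text
(no output)
```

View pics/fin.png

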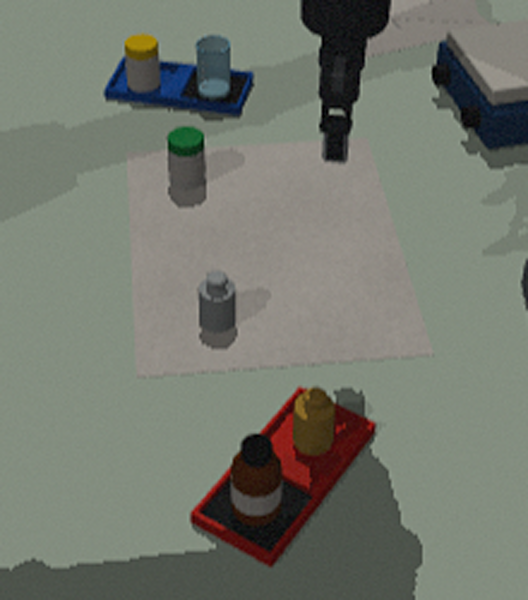

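View pics/fint.png

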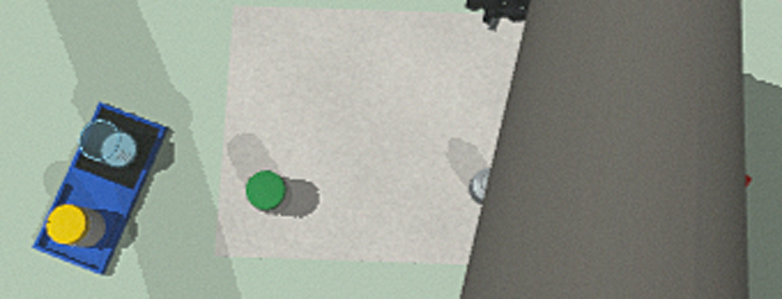

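Request:
{"name": "play_rows", "arguments": {
  "plan": [
    [0,40,0,0,0,0,85],
    [0,85,0,0,0,0,85],
    [0,130,0,0,0,0,85],
    [0,170,0,0,0,0,85],
    [0,200,0,0,0,0,85],
    [0,200,0,0,0,0,85],
    [0,200,0,0,0,0,85],
    [0,200,0,0,0,0,85]
  ]
}}

```text
clock: 29.0
tcp_pos: [0.5948, 0.0583, 0.2364]
orientation: [0.37, 3.12, -0.002]
contact_force: [-0.2, -0.4, -0.0]
grip_width: 0.0849
```

```bash
python3 - <<'E'
from h import *
g=grab('top','t11')
b=g['color']; cv2.imwrite('pics/fint2.png',cv2.resize(b[150:280,380:490],None,fx=4.5,fy=4.5,interpolation=cv2.INTER_CUBIC))
E
```

```text
(no output)
```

View pics/fint2.png

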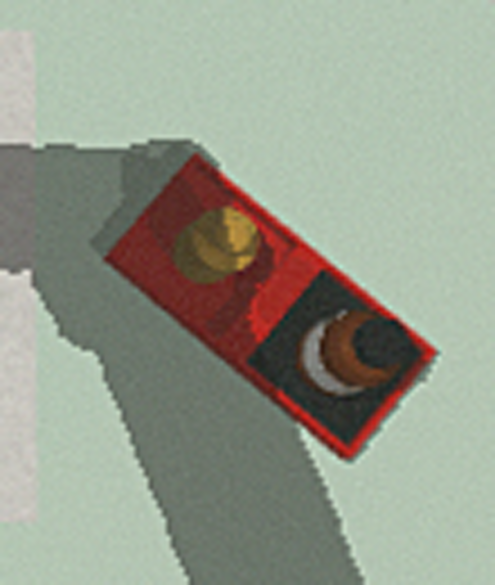

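```bash
python3 - <<'E'
from h import *
f=dict(np.load('pics/t11.npz')); s=dict(np.load('pics/s10.npz')); t=dict(np.load('pics/t10.npz'))
for n,u,v,z in[('cap',378,343,.089),('knob',240,228,.066)]:
    u=380+u/4.5-.5;v=150+v/4.5-.5; print(n,world(f,u,v,z).round(4),world(f,u,v).round(4))
for n,u,v,z in[('cap',256,446,.089),('knob',315,397,.066),('yellow',142,44,.068),('green',186,137,.064),('steel',216,278,.062),('beaker rim',213,47,.077)]:
    u=220+u/2.4-.5;v=120+v/2.4-.5; print(n,world(s,u,v,z).round(4),world(s,u,v).round(4))
for n,u,v,z in[('yellow',67,225,.068),('green',265,190,.064),('beaker rim',100,140,.077)]:
    u=150+u/2.3-.5;v=150+v/2.3-.5; print(n,world(t,u,v,z).round(4),world(t,u,v).round(4))
E
```

```text
cap [ 0.4926 -0.3584  0.089 ] [ 0.4925 -0.358   0.0902]
knob [ 0.5586 -0.2932  0.066 ] [ 0.5586 -0.2931  0.0662]
cap [ 0.4949 -0.3637  0.089 ] [ 0.4948 -0.3644  0.0898]
knob [ 0.5562 -0.2931  0.066 ] [ 0.5563 -0.2926  0.0655]
yellow [0.4222 0.333  0.068 ] [0.4222 0.3355 0.0665]
green [0.4659 0.1263 0.064 ] [0.4658 0.1253 0.0647]
steel [ 0.4807 -0.1194  0.062 ] [ 0.4808 -0.118   0.0608]
beaker rim [0.5116 0.3017 0.077 ] [0.5137 0.3319 0.0587]
yellow [0.4196 0.3359 0.068 ] [0.4197 0.3365 0.0665]
green [0.4643 0.1274 0.064 ] [0.4645 0.1278 0.0617]
beaker rim [0.5112 0.3071 0.077 ] [0.5194 0.3254 0.0259]
```

All heights and positions agree; handing in.

```bash
python3 -c "
from bench import r
print(r.hand_in())"
```

```text
the job is handed in; nothing more can be done
None
```

Both kits are made up and handed in at about 29 s of the 118 s allowed. I placed the items in the order listed: beaker on the blue pad, yellow jar in the blue bare compartment, amber bottle on the red pad, and brass weight in the red bare compartment.

**Placed items:** the last pictures show all four upright and released, within about 6 mm of their compartment centres. The measured top heights match the floors they stand on for the bottle (about 90 mm), brass weight (66 mm) and yellow jar (67 mm).

**Stock left alone:** the green jar and steel weight still stand within about 1 mm of their starting positions.

**Checks that disagreed:**
- The depth reading at the beaker's rim was not usable because it read through the glass. I judged the beaker by its outline and by the contact force when I set it down.
- The two cameras differed by up to about 6 mm on some tops, well inside the roughly 16 mm of clearance around each item.
- The fingers read 36.6 mm on the 38 mm brass weight, but the grip held.

Contact forces stayed below about 8 N in every reading.

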